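# Snap the four lid clips of a gauge case shut, corner by opposite corner

### The job

The lid of the gauge case stands proud on its springy seal with its four hinged clips open. Fold each clip down and press its outer end until it snaps over the rim, working crosswise so that the seal is squeezed evenly: any clip first, next the one at the diagonally opposite corner, then the other two. Press firmly but gently, never with more than 20 N on the case, its lid or its clips, leave all four clips snapped shut, and leave the things lying around the case alone.

Things in the scene. Friction and masses are not known exactly. Their poses are not given: they have to be found in the camera images.
- case: grey plastic gauge case with its lid on, fixed to the worktop; 132 mm (its x) by 206 mm (its y). Origin: centre of its underside on the worktop; z up. Two clips sit on each long side (the sides facing -x and +x), near the ends: one at each corner.
- lid_top (a point): centre of the lid's upper face, 68.5 mm above the worktop while no clip is shut. The lid is guided sideways but floats on a springy seal, 0.5 to 9.5 mm above its home on the rim; how much differs from case to case and from side to side and must be felt. It sinks and tilts under load (some 0.6 to 1 N per mm at a corner), stops hard when home, and a shut clip holds its corner down.
- clip_a (a joint): hinge angle of the steel clip at the case's -x, +y corner: 0 = shut, flat on the lid, lip hooked under the rim; grows as the outer end rises; starts at 0.45 to 0.8 rad. A hooked clip stays below 0.02 when let go; one that has not snapped stands at 0.06 or more. Hinge friction lets a clip stay where it is left; an open one may droop when the lid jolts.
- clip_a_hinge (a point): middle of that clip's hinge axis (-x, +y corner). x: along the flap to its outer end, out over the nearer long side (level when shut, tipped up by the joint angle); y: along the hinge. Flap: plate 32 mm wide, 4 mm thick (axis in its mid-plane), ending 46 mm from the axis; a springy lip with a lead-in ramp hangs 38 mm down from its outer end, square to the flap.
- clip_a_press (a point): where to press that clip (-x, +y corner): on the flap's upper face, 40 mm from the hinge axis, 6 mm short of the outer end. Pressed down here the lip rides over the rim (4 to 14 N, lid and clip sinking together), snaps under it, then soon comes to a hard stop with this point 62 to 75 mm above the worktop. Nearer the hinge it takes more force.
- clip_b (a joint): hinge angle of the steel clip at the case's -x, -y corner: 0 = shut, flat on the lid, lip hooked under the rim; grows as the outer end rises; starts at 0.45 to 0.8 rad. A hooked clip stays below 0.02 when let go; one that has not snapped stands at 0.06 or more. Hinge friction lets a clip stay where it is left; an open one may droop when the lid jolts.
- clip_b_hinge (a point): middle of that clip's hinge axis (-x, -y corner). x: along the flap to its outer end, out over the nearer long side (level when shut, tipped up by the joint angle); y: along the hinge. Flap: plate 32 mm wide, 4 mm thick (axis in its mid-plane), ending 46 mm from the axis; a springy lip with a lead-in ramp hangs 38 mm down from its outer end, square to the flap.
- clip_b_press (a point): where to press that clip (-x, -y corner): on the flap's upper face, 40 mm from the hinge axis, 6 mm short of the outer end. Pressed down here the lip rides over the rim (4 to 14 N, lid and clip sinking together), snaps under it, then soon comes to a hard stop with this point 62 to 75 mm above the worktop. Nearer the hinge it takes more force.
- clip_c (a joint): hinge angle of the steel clip at the case's +x, -y corner: 0 = shut, flat on the lid, lip hooked under the rim; grows as the outer end rises; starts at 0.45 to 0.8 rad. A hooked clip stays below 0.02 when let go; one that has not snapped stands at 0.06 or more. Hinge friction lets a clip stay where it is left; an open one may droop when the lid jolts.
- clip_c_hinge (a point): middle of that clip's hinge axis (+x, -y corner). x: along the flap to its outer end, out over the nearer long side (level when shut, tipped up by the joint angle); y: along the hinge. Flap: plate 32 mm wide, 4 mm thick (axis in its mid-plane), ending 46 mm from the axis; a springy lip with a lead-in ramp hangs 38 mm down from its outer end, square to the flap.
- clip_c_press (a point): where to press that clip (+x, -y corner): on the flap's upper face, 40 mm from the hinge axis, 6 mm short of the outer end. Pressed down here the lip rides over the rim (4 to 14 N, lid and clip sinking together), snaps under it, then soon comes to a hard stop with this point 62 to 75 mm above the worktop. Nearer the hinge it takes more force.
- clip_d (a joint): hinge angle of the steel clip at the case's +x, +y corner: 0 = shut, flat on the lid, lip hooked under the rim; grows as the outer end rises; starts at 0.45 to 0.8 rad. A hooked clip stays below 0.02 when let go; one that has not snapped stands at 0.06 or more. Hinge friction lets a clip stay where it is left; an open one may droop when the lid jolts.
- clip_d_hinge (a point): middle of that clip's hinge axis (+x, +y corner). x: along the flap to its outer end, out over the nearer long side (level when shut, tipped up by the joint angle); y: along the hinge. Flap: plate 32 mm wide, 4 mm thick (axis in its mid-plane), ending 46 mm from the axis; a springy lip with a lead-in ramp hangs 38 mm down from its outer end, square to the flap.
- clip_d_press (a point): where to press that clip (+x, +y corner): on the flap's upper face, 40 mm from the hinge axis, 6 mm short of the outer end. Pressed down here the lip rides over the rim (4 to 14 N, lid and clip sinking together), snaps under it, then soon comes to a hard stop with this point 62 to 75 mm above the worktop. Nearer the hinge it takes more force.
- block_123: drilled steel parallel block, 51x76x25 mm, loose bystander beside the case. Origin: centre of its underside.
- loupe: black eyepiece loupe, 38 mm across, 32 mm high, loose bystander beside the case. Origin: centre of its underside.
- micrometer: outside micrometer lying flat, 43x135x15 mm, loose bystander beside the case. Origin: centre of its underside.
- plug_gauge: steel plug gauge lying flat, 24x102x24 mm, loose bystander beside the case. Origin: centre of its underside.
- dial_indicator: dial indicator lying on its back, 109x58x24 mm, loose bystander beside the case. Origin: centre of its underside.

How it is judged:
By the outcome, as a careful person would: the job done as asked, in the order asked, and still so for the second after the job is handed in, with the robot touching nothing.
It also fails if it takes over 64 s, if anything falls off the work surface, if the arm or the gripper's body presses on something with over 40 N, if the wrist force passes 120 N, or if a joint passes its speed limit or range.

### The arm

A 7-joint arm with a two-finger parallel gripper is mounted at the origin on a cart in front of the work surface, level with it; the furniture and walls round the work are solid. World frame = base frame: x ahead of the robot, y to its left, z up, the work surface at z = 0. Lengths are in m, angles in rad, forces in N, time in s.
With the tool pointing down it reaches from about 0.425 to 1.025 m from the base axis. Payload 9.4 kg.
Tool frame: the origin (TCP) lies on the centre line of the jaws, within the pads' length; the fingertips stand 8 mm ahead of it and the grasp point (between the pads) lies 11 mm behind it (env.tip_extent is the distance from the TCP to the fingertips, in m); z points along the fingers, y is the line along which they close (so a half turn about z gives the same grasp; the last joint's range is limited). The gripper opens to 85 mm and grips with 20 to 120 N. Pads are 22 mm wide; open, the fingers measure 114 mm over their backs; the gripper's body (76 mm by 85 mm) begins 54 mm behind the grasp point. The pads swing forward as they close: fully open they stand 13 mm farther back than shut.
Start: joints at [-1.396, 0.599, -0.003, 1.599, 0.002, 0.943, -0.08], TCP at [0.181, 0.702, 0.239] pointing down, gripper open.
Joint ranges: [-2.57, 2.57], [-0.35, 1.97], [-1.29, 1.29], [0.11, 2.56], [-1.05, 4.19], [0.11, 1.86], [-2.63, 2.63]. Speed limits (rad/s): [2.22, 2.22, 3.01, 3.01, 3.14, 3.14, 3.14].

### API

Orientations are given as a unit quaternion [w, x, y, z].
In Python, from bench import readout, camera, get_calibration, job, env gives the robot as it stands.
- The arm moves only by the tool jog_arm, never from a script. Its argument "rows" is a list of rows, each an object with "offset": the shift along the tool's x, y, z normalised to -1 to 1, where 1 is 0.2 m, a list of three; "turn": the turn about the tool's z normalised to -1 to 1, where 1 is 0.5 rad. A call has 1 to 8 rows; each row is the pose to reach, as a shift and turn from the pose commanded when the call began, along the tool's axes at that moment; what a row does not reach only later rows make up. A row lasts 1/8 s, in which the tool goes at most 62.5 mm and 10.7 degrees, less where a joint would pass 70% of its speed; a pose out of reach is approached as far as the arm can. A call with a number of a shift or a turn outside -1 to 1 is refused whole. A call with a gripper value outside its range is refused whole. "jaw" is the opening in per cent of the stroke, from 0 (shut) to 100 (fully open), set as the call begins (left out, the last holds). The fingers move at their own pace and stop on an object; "newtons" is the grip in N (left out, the last holds). Time passes only in rows, so rows that repeat a pose let the fingers close. It gives the time, the measured TCP pose, the force, the opening and the grip force at its end, in the units of the state.
- readout.state(): the state, without advancing time (a new reading comes with each control period).
- camera(name): name is "side" or "top" or "wrist"; returns the picture (384x512x3 uint8, red, green, blue); there is no depth.
- get_calibration(name): a dict with "fovy" (degrees; the focal length in pixels is half the picture's height over the tangent of half this angle, whatever the lens; pixels are square), "cx", "cy" (the principal point, pixels), "extrinsics" (4x4, takes a point from world to camera coordinates). Camera axes: x right, y down, z forward; pixel columns grow to the right and rows downward; lengths in m; the calibration is good to about 2 mm. A picture is of the moment at which its call begins: read the wrist's pose just before it. get_calibration takes no time and is no camera call; for the wrist camera it gives the pose at the moment of the call.
- job.finish_job(): hands the job in; it is judged then, once.
The state is a dict: "time": time; "qpos": joint angles; "qvel": joint speeds; "joint_efforts": joint torques, N m; "ee_pos": TCP position; "tool_rot": TCP orientation; "ft_force": force on the tool from outside, world axes, zero at the start; "torque": the same for the moment, N m; "width": finger opening in m; "grasp_force": force on a finger pad.
Only numpy, scipy, OpenCV 4.12 (cv2) and the standard library are available. Lean on these libraries where they do the work, as an engineer would, in place of code of your own. Each camera call takes 0.05 s, during which the arm holds its last target. There are 200 camera calls.

## Working session

There is one attempt and no reset: what is moved stays moved. The work goes in short steps, Python scripts to look and compute and a tool call to move; the robot and the scene stay as the last step left them, time stands still between calls to the robot, and variables do not carry over. Pictures are saved under pics/ and viewed, at most 10 in all, crops included, and the job is handed in when it is done.

Besides the shell and the picture viewer there is one more tool, called after ">>>" as name(argument=value, ...) on one line, values as JSON. jog_arm: Moves the arm, as the interface text tells. Its arguments: {"type":"object","properties":{"rows":{"type":"array"},"jaw":{"type":"number"},"newtons":{"type":"number"}},"required":["rows"]}

```bash
mkdir -p pics; ls; python3 - <<'E'
from bench import readout,camera,get_calibration,env
import cv2,numpy as np
s=readout.state();print(s)
for n in("top","side"):
    im=camera(n);cv2.imwrite(f"pics/{n}0.png",cv2.cvtColor(im,cv2.COLOR_RGB2BGR));c=get_calibration(n);print(n,c)
E
```

```text
pics
{'time': 0.0, 'qpos': array([-1.39572969,  0.60011219, -0.00252196,  1.60013036,  0.00177081,
        0.94291485, -0.07980563]), 'qvel': array([ 2.21990705e-05,  1.02599248e-03, -8.20710070e-04, -3.22364931e-04,
       -9.39707471e-04, -7.46271947e-04, -7.43700139e-04]), 'joint_efforts': array([-5.68852211e-04, -7.76457453e+01,  1.56404335e+00, -2.57993531e+01,
        1.22395737e-02,  9.00167593e-03,  3.56958665e-06]), 'ee_pos': array([0.18051392, 0.70168863, 0.23842643]), 'tool_rot': array([-3.23809958e-05,  1.25542078e-01,  9.92087988e-01, -7.80601614e-04]), 'ft_force': array([-0.58823801,  0.40938794,  0.77252245]), 'torque': array([-0.04350487, -0.00742206,  0.04514046]), 'grasp_force': 0.0, 'width': 0.08548982385510849}
top {'fovy': 48.89437877403856, 'cx': 252.5694074671163, 'cy': 196.0170755538466, 'extrinsics': array([[-0.02279932, -0.99973797,  0.00204465,  0.09257048],
       [-0.98210664,  0.02201472, -0.18703451,  0.57604433],
       [ 0.18694048, -0.00627233, -0.98235122,  0.97324272],
       [ 0.        ,  0.        ,  0.        ,  1.        ]])}
side {'fovy': 43.09612574138082, 'cx': 255.79393698773478, 'cy': 191.82731733717682, 'extrinsics': array([[-0.95543702, -0.29499423,  0.01088619,  0.57794155],
       [-0.1311454 ,  0.39114162, -0.91093859,  0.12372242],
       [ 0.26446358, -0.87177213, -0.41239831,  1.00712763],
       [ 0.        ,  0.        ,  0.        ,  1.        ]])}
```

View pics/top0.png

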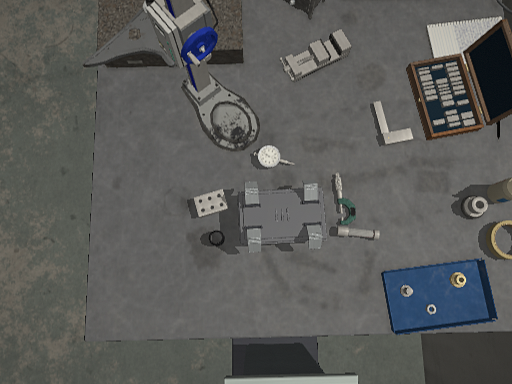

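View pics/side0.png

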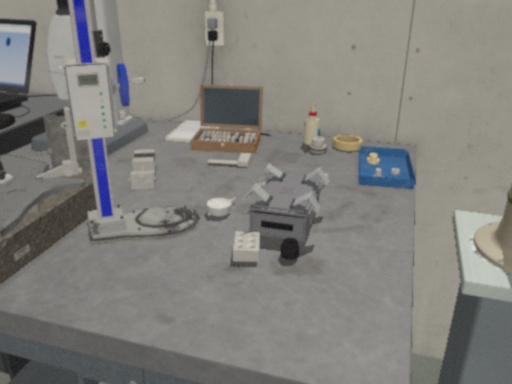

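Top: case at about (283,215), its long axis along the image columns (world y), clips at about (251,190), (311,190), (316,236), (255,237); the bystanders lie around it. I'll crop and enlarge.

```bash
cat > h.py <<'E'
from bench import readout,camera,get_calibration
import cv2,numpy as np
def K(c): f=192/np.tan(np.radians(c["fovy"])/2); return f,c["cx"],c["cy"]
def ray(c,u,v,z):
    f,cx,cy=K(c);E=np.array(c["extrinsics"]);R=E[:3,:3];o=-R.T@E[:3,3]
    d=R.T@np.array([(u-cx)/f,(v-cy)/f,1]);return o+d*(z-o[2])/d[2]
def proj(c,p):
    f,cx,cy=K(c);E=np.array(c["extrinsics"]);q=E[:3,:3]@np.array(p)+E[:3,3];return np.array([cx+f*q[0]/q[2],cy+f*q[1]/q[2]])
E
python3 - <<'E'
from h import *
im=cv2.imread("pics/top0.png")[165:265,180:390]
cv2.imwrite("pics/crop.png",cv2.resize(im,(798,380),interpolation=cv2.INTER_CUBIC))
c=get_calibration("top")
print(ray(c,283,215,.0685))
E
```

```text
[0.52770579 0.00830068 0.0685    ]
```

View pics/crop.png

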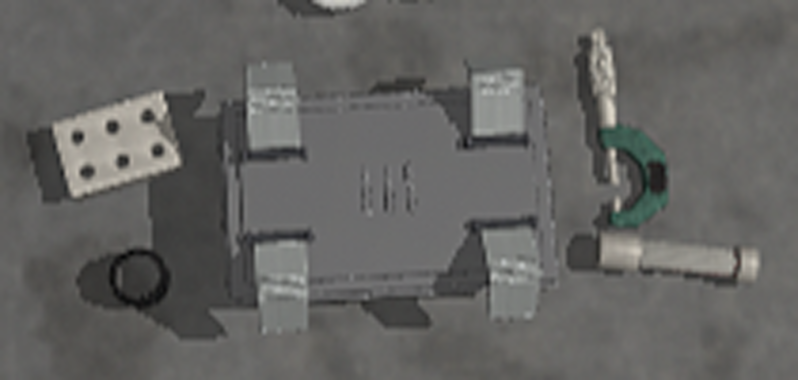

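The crop shows the hinges (dark bars) at crop pixels (275,155), (498,142), (277,237), (502,222), all flaps raised outward, and the case nearly square to the world axes. I'll move over it and look with the wrist camera.

>>> jog_arm(rows=[{"offset":[-0.2,-0.2,-0.1],"turn":-0.2},{"offset":[-0.4,-0.4,-0.2],"turn":-0.5},{"offset":[-0.6,-0.6,-0.25],"turn":-0.5035},{"offset":[-0.8,-0.8,-0.25],"turn":-0.5035},{"offset":[-1,-1,-0.25],"turn":-0.5035},{"offset":[-1,-1,-0.25],"turn":-0.5035}], jaw=0)

```text
time: 0.85
ee_pos: [0.3274, 0.4542, 0.2894]
tool_rot: [0.0, 0.003, 1.0, -0.001]
ft_force: [-1.1, 1.0, 0.1]
width: 0.0001
grasp_force: 0.0
```

>>> jog_arm(rows=[{"offset":[-0.2,-0.25,0],"turn":0},{"offset":[-0.4,-0.5,0],"turn":0},{"offset":[-0.6,-0.7,0],"turn":0},{"offset":[-0.8,-1,0],"turn":0},{"offset":[-0.8,-1,0],"turn":0}])

```text
time: 1.48
ee_pos: [0.4867, 0.255, 0.2891]
tool_rot: [0.0, 0.003, 1.0, -0.001]
ft_force: [-1.4, 0.9, -0.2]
width: 0.0002
grasp_force: 0.0
```

>>> jog_arm(rows=[{"offset":[0,-0.3,0],"turn":0},{"offset":[0,-0.6,0],"turn":0},{"offset":[0,-0.9,0],"turn":0},{"offset":[0,-1,0],"turn":0},{"offset":[0,-1,0],"turn":0},{"offset":[0,-1,0],"turn":0}])

```text
time: 2.22
ee_pos: [0.4846, 0.0606, 0.2892]
tool_rot: [0.0, -0.001, 1.0, 0.0]
ft_force: [0.0, -0.7, -0.0]
width: -0.0006
grasp_force: 0.0
```

```bash
python3 - <<'E'
from h import *
s=readout.state();print(s["time"],s["ee_pos"],s["tool_rot"],s["ft_force"])
c=get_calibration("wrist");im=camera("wrist")
print(c)
cv2.imwrite("pics/w1.png",cv2.cvtColor(im,cv2.COLOR_RGB2BGR))
np.save("w1.npy",c,allow_pickle=True)
E
```

```text
2.225 [0.48460336 0.0605888  0.28921517] [ 1.85066009e-05 -1.10795258e-03  9.99999332e-01  3.27629468e-04] [ 0.00341914 -0.72444356 -0.03295826]
{'fovy': 62.987491908280965, 'cx': 253.9277316373864, 'cy': 191.37374080242427, 'extrinsics': array([[-0.00167687,  0.999998  ,  0.00108628, -0.06097382],
       [ 0.9561544 ,  0.00128522,  0.29286023, -0.51715511],
       [ 0.29285825,  0.00152974, -0.95615465,  0.28548931],
       [ 0.        ,  0.        ,  0.        ,  1.        ]])}
```

View pics/w1.png

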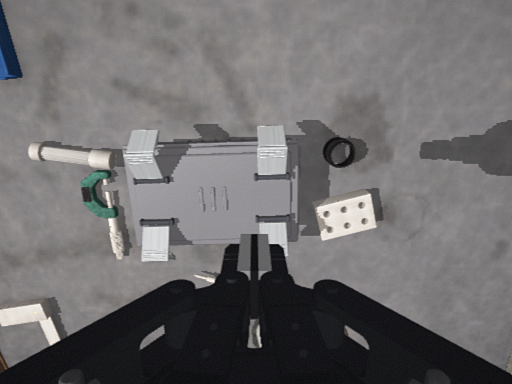

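Wrist view: hinge bars at about (152,180), (272,177) (near side) and (157,221), (272,218) (far side); slightly turned case.

```bash
python3 - <<'E'
from h import *
c=np.load("w1.npy",allow_pickle=True).item()
t=get_calibration("top")
w={'near_right(-y)':(152,180),'near_left(+y)':(272,177),'far_right':(157,221),'far_left':(272,218)}
tp={'near_right(-y)':(180+502/3.8,165+222/3.8),'near_left(+y)':(180+277/3.8,165+237/3.8),'far_right':(180+498/3.8,165+142/3.8),'far_left':(180+275/3.8,165+155/3.8)}
for k in w: print(k,ray(c,*w[k],.071).round(4),ray(t,*tp[k],.071).round(4))
im=cv2.imread("pics/w1.png")[110:280,100:320]
cv2.imwrite("pics/w1c.png",cv2.resize(im,None,fx=3.5,fy=3.5,interpolation=cv2.INTER_CUBIC))
E
```

```text
near_right(-y) [ 0.5053 -0.0571  0.071 ] [ 0.5057 -0.0596  0.071 ]
near_left(+y) [0.5015 0.0828 0.071 ] [0.4995 0.0806 0.071 ]
far_right [ 0.5568 -0.0559  0.071 ] [ 0.5563 -0.0595  0.071 ]
far_left [0.5527 0.0837 0.071 ] [0.5511 0.0807 0.071 ]
```

View pics/w1c.png

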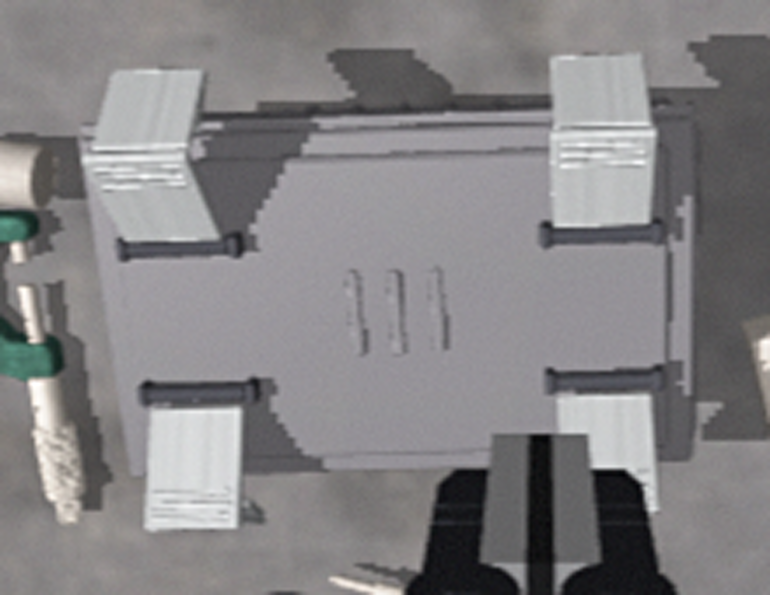

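>>> jog_arm(rows=[{"offset":[-0.25,0.06,0],"turn":0},{"offset":[-0.515,0.115,0.2],"turn":0},{"offset":[-0.515,0.115,0.45],"turn":0},{"offset":[-0.515,0.115,0.7],"turn":0},{"offset":[-0.515,0.115,0.8],"turn":0},{"offset":[-0.515,0.115,0.8],"turn":0}])

```text
time: 3.02
ee_pos: [0.5865, 0.0833, 0.1274]
tool_rot: [-0.002, -0.001, 1.0, -0.0]
ft_force: [-1.3, 0.7, 0.9]
width: -0.0002
grasp_force: 0.0
```

```bash
python3 - <<'E'
from h import *
s=readout.state();print(s["time"],s["ee_pos"],s["ft_force"])
im=camera("side");c=get_calibration("side")
u,v=proj(c,(.53,.01,.08)).astype(int);print(u,v)
im=cv2.cvtColor(im,cv2.COLOR_RGB2BGR)[v-80:v+60,u-90:u+90]
cv2.imwrite("pics/s1.png",cv2.resize(im,None,fx=4,fy=4,interpolation=cv2.INTER_CUBIC))
E
```

```text
3.025 [0.58651086 0.08329895 0.1274448 ] [-1.31737217  0.69352077  0.90506223]
286 185
```

View pics/s1.png

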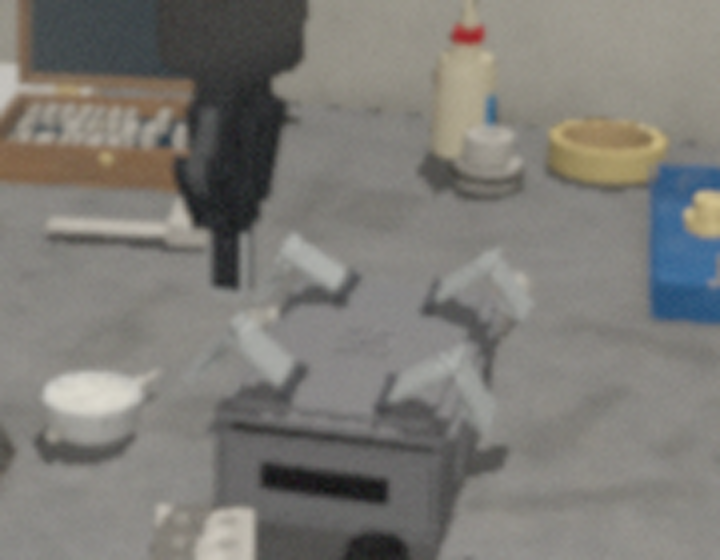

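The tip hangs just above the far, +y clip's end, a few mm to the outside. I'll shift in 5 mm and come down slowly.

>>> jog_arm(rows=[{"offset":[0.025,0,0.03],"turn":0},{"offset":[0.025,0,0.06],"turn":0},{"offset":[0.025,0,0.08],"turn":0},{"offset":[0.025,0,0.1],"turn":0},{"offset":[0.02,0,0.12],"turn":0},{"offset":[0.015,0,0.14],"turn":0}])

```text
time: 3.82
ee_pos: [0.5847, 0.0816, 0.1011]
tool_rot: [0.0, 0.0, 1.0, 0.0]
ft_force: [1.0, 0.4, -0.1]
width: 0.0001
grasp_force: 0.3
```

>>> jog_arm(rows=[{"offset":[-0.01,0,0.02],"turn":0},{"offset":[-0.015,0,0.04],"turn":0},{"offset":[-0.02,0,0.06],"turn":0},{"offset":[-0.025,0,0.07],"turn":0},{"offset":[-0.025,0,0.08],"turn":0}])

```text
time: 4.45
ee_pos: [0.5896, 0.0816, 0.0852]
tool_rot: [0.0, 0.0, 1.0, -0.0]
ft_force: [-0.6, -0.1, 1.8]
width: 0.0004
grasp_force: 1.3
```

>>> jog_arm(rows=[{"offset":[-0.01,0,0.006],"turn":0},{"offset":[-0.01,0,0.012],"turn":0},{"offset":[-0.01,0,0.018],"turn":0},{"offset":[-0.01,0,0.018],"turn":0}])

```text
time: 4.95
ee_pos: [0.5917, 0.0815, 0.0818]
tool_rot: [0.0, 0.0, 1.0, -0.0]
ft_force: [-1.0, -1.5, 2.6]
width: 0.0
grasp_force: 1.6
```

```bash
python3 - <<'E'
from h import *
s=readout.state();print(s["time"],s["ee_pos"],s["ft_force"])
im=camera("side")
im=cv2.cvtColor(im,cv2.COLOR_RGB2BGR)[105:245,196:376]
cv2.imwrite("pics/s2.png",cv2.resize(im,None,fx=4,fy=4,interpolation=cv2.INTER_CUBIC))
E
```

```text
4.95 [0.59167085 0.08150851 0.08179239] [-0.96688079 -1.48484809  2.60050603]
```

View pics/s2.png

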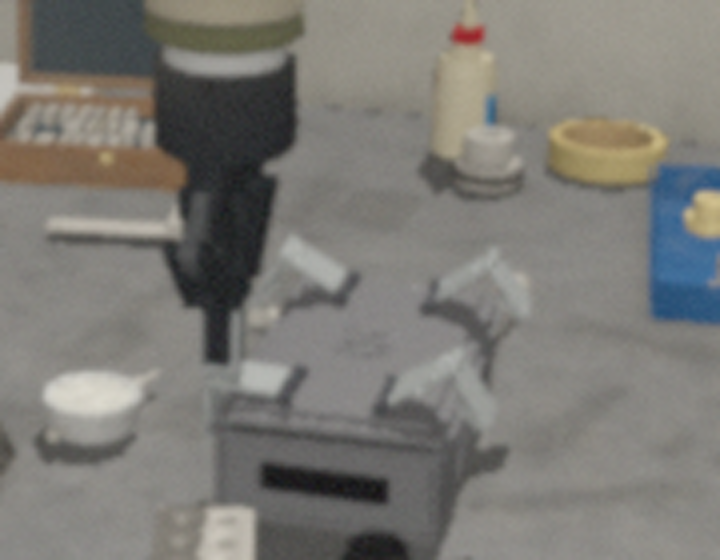

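The tip rests on the outer end of the folded flap (about (215,362) in the crop). On with 1 mm steps.

>>> jog_arm(rows=[{"offset":[0,0,0.006],"turn":0},{"offset":[0,0,0.012],"turn":0},{"offset":[0,0,0.018],"turn":0},{"offset":[0,0,0.018],"turn":0}])

```text
time: 5.5
ee_pos: [0.5915, 0.0818, 0.0779]
tool_rot: [-0.0, -0.0, 1.0, 0.0]
ft_force: [0.8, 0.0, 1.7]
width: -0.0001
grasp_force: 0.7
```

>>> jog_arm(rows=[{"offset":[0,0,0.005],"turn":0},{"offset":[0,0,0.01],"turn":0},{"offset":[0,0,0.01],"turn":0}])

```text
time: 5.88
ee_pos: [0.5918, 0.0817, 0.0763]
tool_rot: [0.0, 0.0, 1.0, 0.0]
ft_force: [1.4, -0.9, 5.0]
width: -0.0
grasp_force: 2.8
```

>>> jog_arm(rows=[{"offset":[0,0,0.005],"turn":0},{"offset":[0,0,0.01],"turn":0},{"offset":[0,0,0.01],"turn":0}])

```text
time: 6.25
ee_pos: [0.592, 0.0817, 0.0748]
tool_rot: [0.001, 0.0, 1.0, 0.0]
ft_force: [-0.2, 0.2, 11.3]
width: 0.0001
grasp_force: 5.4
```

>>> jog_arm(rows=[{"offset":[0,0,0.005],"turn":0},{"offset":[0,0,0.01],"turn":0},{"offset":[0,0,0.01],"turn":0}])

```text
time: 6.62
ee_pos: [0.5922, 0.0816, 0.0734]
tool_rot: [0.001, 0.0, 1.0, 0.0]
ft_force: [-1.7, 0.0, 16.5]
width: 0.0002
grasp_force: 8.2
```

>>> jog_arm(rows=[{"offset":[0,0,-0.01],"turn":0},{"offset":[0,0,-0.01],"turn":0}])

```text
time: 6.88
ee_pos: [0.592, 0.0817, 0.075]
tool_rot: [0.001, 0.0, 1.0, 0.0]
ft_force: [-0.7, -0.3, 10.2]
width: -0.0001
grasp_force: 5.2
```

>>> jog_arm(rows=[{"offset":[0,0,-0.01],"turn":0},{"offset":[0,0,-0.01],"turn":0}])

```text
time: 7.12
ee_pos: [0.5918, 0.0817, 0.0765]
tool_rot: [0.0, -0.0, 1.0, 0.0]
ft_force: [-0.2, 0.2, 6.0]
width: 0.0
grasp_force: 2.7
```

>>> jog_arm(rows=[{"offset":[0,0,-0.01],"turn":0},{"offset":[0,0,-0.01],"turn":0},{"offset":[0,0,-0.01],"turn":0}])

```text
time: 7.5
ee_pos: [0.5914, 0.0817, 0.0779]
tool_rot: [-0.0, -0.0, 1.0, -0.0]
ft_force: [0.7, 1.2, 1.5]
width: 0.0001
grasp_force: 0.7
```

>>> jog_arm(rows=[{"offset":[0,0,-0.01],"turn":0},{"offset":[0,0,-0.01],"turn":0},{"offset":[0,0,-0.01],"turn":0}])

```text
time: 7.88
ee_pos: [0.5914, 0.0815, 0.08]
tool_rot: [-0.0, 0.0, 1.0, -0.0]
ft_force: [0.2, -0.1, 0.3]
width: -0.0001
grasp_force: 0.0
```

```bash
cat >> h.py <<'E'
def ft(n=8):
    import time
    s=readout.state();print(round(s["time"],2),s["ee_pos"].round(4),s["ft_force"].round(2),s["torque"].round(3),s["grasp_force"].round(2))
E
python3 -c "
from h import *
ft();camera('top');ft();camera('top');ft()"
```

```text
Traceback (most recent call last):
  File "h.py", line 11, in ft
    s=readout.state();print(round(s["time"],2),s["ee_pos"].round(4),s["ft_force"].round(2),s["torque"].round(3),s["grasp_force"].round(2))
                                                                                                                ^^^^^^^^^^^^^^^^^^^^^^
AttributeError: 'float' object has no attribute 'round'
```

Contact now vanishes at a height where the flap was still pushing before, so that clip has snapped. Next: the opposite corner (near, -y).

>>> jog_arm(rows=[{"offset":[0,0,-0.27],"turn":0},{"offset":[0.2,-0.24,-0.27],"turn":0},{"offset":[0.4,-0.48,-0.27],"turn":0},{"offset":[0.6,-0.71,-0.27],"turn":0},{"offset":[0.6,-0.71,-0.25],"turn":0},{"offset":[0.6,-0.71,-0.22],"turn":0}])

```text
time: 8.62
ee_pos: [0.4723, -0.0603, 0.1242]
tool_rot: [0.001, 0.0, 1.0, 0.0]
ft_force: [0.5, 0.3, 0.5]
width: 0.0002
grasp_force: 0.0
```

```bash
sed -i 's/,s\["grasp_force"\].round(2)/,s["grasp_force"]/' h.py; python3 - <<'E'
from h import *
ft()
im=camera("side");ft()
im=cv2.cvtColor(im,cv2.COLOR_RGB2BGR)[115:235,206:366]
cv2.imwrite("pics/s3.png",cv2.resize(im,None,fx=5,fy=5,interpolation=cv2.INTER_CUBIC))
E
```

```text
8.62 [ 0.4723 -0.0603  0.1242] [0.54 0.31 0.53] [ 0.036 -0.079  0.004] 0.0
8.68 [ 0.4724 -0.0596  0.1233] [ 0.19  0.09 -0.42] [-0.041  0.051  0.016] 0.0
```

View pics/s3.png

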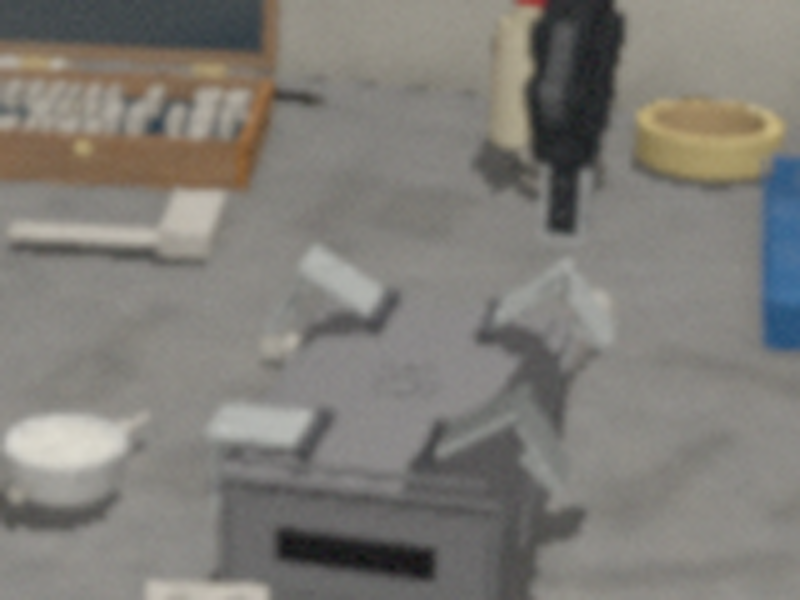

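The first clip lies flat (at about (265,425)); the tip is right above the next clip's end (567,262).

>>> jog_arm(rows=[{"offset":[0,0,0.04],"turn":0},{"offset":[0,0,0.065],"turn":0},{"offset":[0,0,0.09],"turn":0},{"offset":[0.01,0,0.11],"turn":0},{"offset":[0.02,0,0.13],"turn":0},{"offset":[0.025,0,0.15],"turn":0},{"offset":[0.03,0,0.17],"turn":0},{"offset":[0.035,0,0.185],"turn":0}])

```text
time: 9.68
ee_pos: [0.4646, -0.0604, 0.0869]
tool_rot: [0.0, 0.0, 1.0, -0.0]
ft_force: [0.0, -0.7, 3.1]
width: 0.0
grasp_force: 1.7
```

>>> jog_arm(rows=[{"offset":[0,0,0.01],"turn":0},{"offset":[0,0,0.02],"turn":0},{"offset":[0,0,0.02],"turn":0}])

```text
time: 10.05
ee_pos: [0.4639, -0.0604, 0.083]
tool_rot: [-0.001, 0.0, 1.0, 0.0]
ft_force: [-2.0, 0.7, 3.4]
width: -0.0
grasp_force: 1.8
```

>>> jog_arm(rows=[{"offset":[0,0,0.005],"turn":0},{"offset":[0,0,0.01],"turn":0},{"offset":[0,0,0.01],"turn":0}])

```text
time: 10.42
ee_pos: [0.4651, -0.0604, 0.081]
tool_rot: [0.001, -0.0, 1.0, -0.0]
ft_force: [0.0, 0.1, 0.1]
width: 0.0001
grasp_force: 0.0
```

>>> jog_arm(rows=[{"offset":[0,0,0.005],"turn":0},{"offset":[0,0,0.01],"turn":0},{"offset":[0,0,0.01],"turn":0}])

```text
time: 10.8
ee_pos: [0.4649, -0.0604, 0.0792]
tool_rot: [0.0, 0.0, 1.0, -0.0]
ft_force: [0.7, -0.4, 3.6]
width: 0.0003
grasp_force: 1.5
```

>>> jog_arm(rows=[{"offset":[0,0,0.005],"turn":0},{"offset":[0,0,0.01],"turn":0},{"offset":[0,0,0.01],"turn":0}])

```text
time: 11.18
ee_pos: [0.4648, -0.0606, 0.0774]
tool_rot: [0.0, 0.0, 1.0, -0.0]
ft_force: [-0.3, -0.5, 8.9]
width: 0.0001
grasp_force: 4.7
```

>>> jog_arm(rows=[{"offset":[0,0,0.005],"turn":0},{"offset":[0,0,0.01],"turn":0},{"offset":[0,0,0.01],"turn":0}])

```text
time: 11.55
ee_pos: [0.4648, -0.0607, 0.0757]
tool_rot: [0.001, 0.0, 1.0, -0.0]
ft_force: [-1.0, -1.7, 16.0]
width: -0.0002
grasp_force: 8.2
```

>>> jog_arm(rows=[{"offset":[0,0,-0.02],"turn":0},{"offset":[0,0,-0.035],"turn":0},{"offset":[0,0,-0.035],"turn":0},{"offset":[0,0,-0.035],"turn":0}])

```text
time: 12.05
ee_pos: [0.4643, -0.0603, 0.0819]
tool_rot: [-0.0, -0.0, 1.0, 0.0]
ft_force: [0.1, -0.2, 0.5]
width: 0.0001
grasp_force: 0.0
```

>>> jog_arm(rows=[{"offset":[0,0,-0.25],"turn":0},{"offset":[-0.01,0.25,-0.25],"turn":0},{"offset":[-0.015,0.5,-0.25],"turn":0},{"offset":[-0.015,0.705,-0.25],"turn":0},{"offset":[-0.015,0.705,-0.23],"turn":0},{"offset":[-0.015,0.705,-0.21],"turn":0}])

```text
time: 12.8
ee_pos: [0.4672, 0.0802, 0.1237]
tool_rot: [-0.0, -0.0, 1.0, -0.0]
ft_force: [0.2, -0.4, 0.5]
width: -0.0
grasp_force: 0.0
```

```bash
python3 - <<'E'
from h import *
ft()
im=camera("side")
im=cv2.cvtColor(im,cv2.COLOR_RGB2BGR)[115:235,206:366]
cv2.imwrite("pics/s4.png",cv2.resize(im,None,fx=5,fy=5,interpolation=cv2.INTER_CUBIC))
E
```

```text
12.8 [0.4672 0.0802 0.1237] [ 0.19 -0.41  0.55] [-0.01  -0.024 -0.049] 0.0
```

View pics/s4.png

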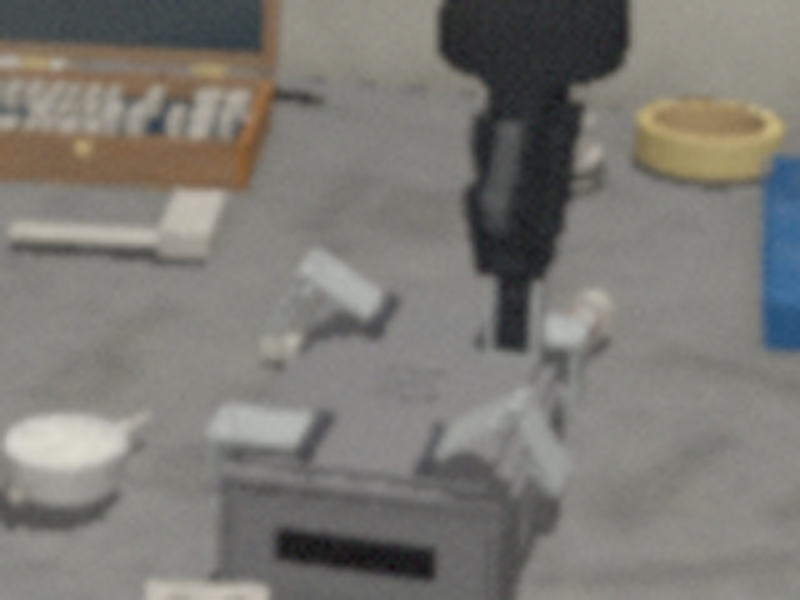

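Two diagonal clips lie flat; the tip (513,345) is just above the third clip's end (523,388).

>>> jog_arm(rows=[{"offset":[0,0,0.04],"turn":0},{"offset":[0,0,0.065],"turn":0},{"offset":[0,0,0.09],"turn":0},{"offset":[0.01,0,0.11],"turn":0},{"offset":[0.02,0,0.13],"turn":0},{"offset":[0.025,0,0.15],"turn":0},{"offset":[0.03,0,0.17],"turn":0},{"offset":[0.035,0,0.185],"turn":0}])

```text
time: 13.85
ee_pos: [0.4605, 0.0806, 0.0869]
tool_rot: [0.0, -0.0, 1.0, 0.0]
ft_force: [0.5, -0.5, 2.3]
width: -0.0001
grasp_force: 1.4
```

>>> jog_arm(rows=[{"offset":[0,0,0.01],"turn":0},{"offset":[0,0,0.02],"turn":0},{"offset":[0,0,0.02],"turn":0}])

```text
time: 14.22
ee_pos: [0.4597, 0.0805, 0.0831]
tool_rot: [-0.001, -0.0, 1.0, -0.0]
ft_force: [-3.2, 0.1, 5.8]
width: -0.0001
grasp_force: 2.9
```

>>> jog_arm(rows=[{"offset":[0,0,0.005],"turn":0},{"offset":[0,0,0.01],"turn":0},{"offset":[0,0,0.01],"turn":0}])

```text
time: 14.6
ee_pos: [0.4607, 0.0807, 0.081]
tool_rot: [0.0, 0.0, 1.0, 0.0]
ft_force: [0.1, -0.1, -0.4]
width: 0.0003
grasp_force: 0.0
```

>>> jog_arm(rows=[{"offset":[0,0,0.005],"turn":0},{"offset":[0,0,0.01],"turn":0},{"offset":[0,0,0.01],"turn":0}])

```text
time: 14.98
ee_pos: [0.4607, 0.0807, 0.0791]
tool_rot: [0.0, -0.0, 1.0, 0.0]
ft_force: [0.1, 0.5, 2.1]
width: 0.0
grasp_force: 1.2
```

Snapped; press on to about 14 N, then lift.

>>> jog_arm(rows=[{"offset":[0,0,0.005],"turn":0},{"offset":[0,0,0.01],"turn":0},{"offset":[0,0,0.015],"turn":0},{"offset":[0,0,0.018],"turn":0},{"offset":[0,0,0.018],"turn":0}])

```text
time: 15.6
ee_pos: [0.4606, 0.0809, 0.0761]
tool_rot: [0.0, -0.0, 1.0, 0.0]
ft_force: [-2.6, 1.5, 15.0]
width: -0.0003
grasp_force: 7.6
```

>>> jog_arm(rows=[{"offset":[0,0,-0.02],"turn":0},{"offset":[0,0,-0.033],"turn":0},{"offset":[0,0,-0.033],"turn":0},{"offset":[0,0,-0.033],"turn":0}])

```text
time: 16.1
ee_pos: [0.4604, 0.0806, 0.0819]
tool_rot: [-0.0, 0.0, 1.0, -0.0]
ft_force: [-0.5, -0.4, -0.6]
width: -0.0001
grasp_force: 0.0
```

>>> jog_arm(rows=[{"offset":[0,0,-0.25],"turn":0},{"offset":[-0.2,-0.22,-0.25],"turn":0},{"offset":[-0.42,-0.46,-0.25],"turn":0},{"offset":[-0.635,-0.685,-0.25],"turn":0},{"offset":[-0.635,-0.685,-0.23],"turn":0},{"offset":[-0.635,-0.685,-0.21],"turn":0}])

```text
time: 16.85
ee_pos: [0.5867, -0.0563, 0.1233]
tool_rot: [-0.001, 0.0, 1.0, 0.0]
ft_force: [-0.8, -0.1, -0.2]
width: -0.0001
grasp_force: 0.0
```

>>> jog_arm(rows=[{"offset":[0,0,0.04],"turn":0},{"offset":[0,0,0.065],"turn":0},{"offset":[-0.005,0,0.09],"turn":0},{"offset":[-0.015,0,0.11],"turn":0},{"offset":[-0.025,0,0.13],"turn":0},{"offset":[-0.035,0,0.15],"turn":0},{"offset":[-0.04,0,0.17],"turn":0},{"offset":[-0.045,0,0.185],"turn":0}])

```text
time: 17.85
ee_pos: [0.5966, -0.0565, 0.0869]
tool_rot: [0.0, 0.0, 1.0, -0.0]
ft_force: [0.3, 1.3, 0.8]
width: 0.0
grasp_force: 0.1
```

>>> jog_arm(rows=[{"offset":[0,0,0.01],"turn":0},{"offset":[0,0,0.02],"turn":0},{"offset":[0,0,0.02],"turn":0}])

```text
time: 18.23
ee_pos: [0.5969, -0.0564, 0.0833]
tool_rot: [0.001, 0.0, 1.0, -0.0]
ft_force: [1.9, 0.7, 2.4]
width: -0.0
grasp_force: 1.5
```

>>> jog_arm(rows=[{"offset":[0,0,0.005],"turn":0},{"offset":[0,0,0.01],"turn":0},{"offset":[0,0,0.01],"turn":0}])

```text
time: 18.6
ee_pos: [0.5973, -0.0565, 0.0816]
tool_rot: [0.001, 0.0, 1.0, -0.0]
ft_force: [1.6, -0.1, 5.0]
width: 0.0001
grasp_force: 2.8
```

>>> jog_arm(rows=[{"offset":[0,0,0.005],"turn":0},{"offset":[0,0,0.01],"turn":0},{"offset":[0,0,0.01],"turn":0}])

```text
time: 18.98
ee_pos: [0.5977, -0.0564, 0.0797]
tool_rot: [0.001, 0.0, 1.0, -0.0]
ft_force: [3.0, -0.3, 4.9]
width: -0.0002
grasp_force: 2.8
```

>>> jog_arm(rows=[{"offset":[0,0,0.005],"turn":0},{"offset":[0,0,0.01],"turn":0},{"offset":[0,0,0.01],"turn":0}])

```text
time: 19.35
ee_pos: [0.5965, -0.0565, 0.077]
tool_rot: [-0.0, 0.0, 1.0, -0.0]
ft_force: [2.2, -1.3, 3.9]
width: -0.0002
grasp_force: 1.6
```

>>> jog_arm(rows=[{"offset":[0,0,0.005],"turn":0},{"offset":[0,0,0.01],"turn":0},{"offset":[0,0,0.01],"turn":0}])

```text
time: 19.73
ee_pos: [0.5967, -0.0565, 0.0754]
tool_rot: [0.0, 0.0, 1.0, -0.0]
ft_force: [-0.1, -0.6, 7.7]
width: 0.0002
grasp_force: 3.9
```

>>> jog_arm(rows=[{"offset":[0,0,0.005],"turn":0},{"offset":[0,0,0.008],"turn":0},{"offset":[0,0,0.008],"turn":0}])

```text
time: 20.1
ee_pos: [0.5969, -0.0565, 0.0742]
tool_rot: [0.001, 0.0, 1.0, -0.0]
ft_force: [0.3, 0.3, 12.5]
width: -0.0002
grasp_force: 6.1
```

>>> jog_arm(rows=[{"offset":[0,0,-0.02],"turn":0},{"offset":[0,0,-0.028],"turn":0},{"offset":[0,0,-0.028],"turn":0},{"offset":[0,0,-0.028],"turn":0}])

```text
time: 20.6
ee_pos: [0.596, -0.0563, 0.0787]
tool_rot: [-0.001, -0.0, 1.0, 0.0]
ft_force: [0.5, 0.9, 0.7]
width: -0.0004
grasp_force: 0.0
```

>>> jog_arm(rows=[{"offset":[0,0,-0.3],"turn":0},{"offset":[0.3,0.15,-0.6],"turn":0},{"offset":[0.6,0.3,-0.9],"turn":0},{"offset":[0.75,0.3,-1],"turn":0},{"offset":[0.75,0.3,-1],"turn":0},{"offset":[0.75,0.3,-1],"turn":0}])

```text
time: 21.35
ee_pos: [0.4458, 0.004, 0.2804]
tool_rot: [0.001, -0.0, 1.0, 0.0]
ft_force: [0.8, -0.6, 0.6]
width: 0.0005
grasp_force: 0.0
```

```bash
python3 - <<'E'
from h import *
ft()
b=lambda n:cv2.cvtColor(camera(n),cv2.COLOR_RGB2BGR)
s=cv2.resize(b("side")[140:230,220:360],None,fx=4,fy=4,interpolation=cv2.INTER_CUBIC)[:290]
w=b("wrist")[60:300,20:480];w=cv2.resize(w,(560,292))
cv2.imwrite("pics/end.png",np.vstack([s,w]))
E
```

```text
21.35 [0.4458 0.004  0.2804] [ 0.79 -0.58  0.59] [ 0.033 -0.036 -0.007] 0.0
```

View pics/end.png

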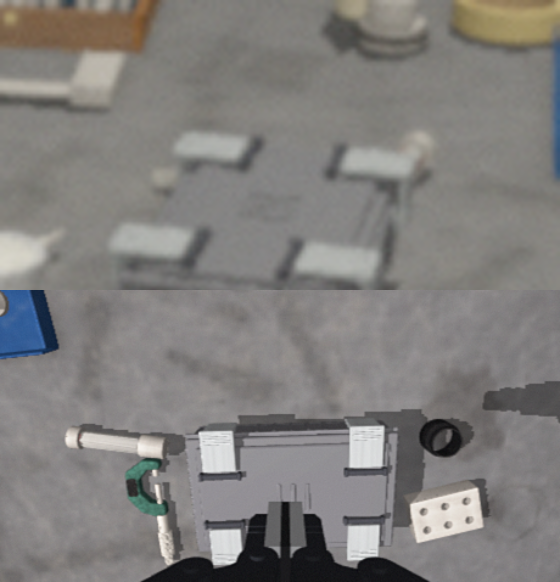

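All four flaps lie flat, and nothing lying around the case has moved. Each clip showed the force drop, then the hard stop, and contact was gone after lifting. Handing in.

```bash
python3 -c "
from bench import job
print(job.finish_job())"
```

```text
the job is handed in; nothing more can be done
None
```

I pressed all four clips shut in crosswise order, with a highest reading of 16.5 N. All four lie flat in the last pictures, the things around the case look undisturbed, and the job was handed in at about 21 s of the 64 s.

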